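Free the caddy's lever, open its lid and ease it shut

ROBOT

A 6-joint arm with a two-finger parallel gripper is mounted at the origin on a cart in front of the work surface, level with it; the furniture and walls round the work are solid. World frame = base frame: x ahead of the robot, y to its left, z up, the work surface at z = 0. Lengths are in m, angles in rad, forces in N, time in s.
With the tool pointing down it reaches from about 0.35 to 0.85 m from the base axis. Payload 8.1 kg.
Tool frame: the origin (TCP) lies midway between the tips of the shut fingers; the grasp point (between the pads) lies 19 mm behind it; z points along the fingers, y is the line along which they close (so a half turn about z gives the same grasp; the last joint's range is limited). The gripper opens to 93 mm and grips with 3 to 60 N. Pads are 15 mm wide; open, the fingers measure 128 mm over their backs; the gripper's body (75 mm by 188 mm) begins 65 mm behind the grasp point.
Start: joints at [1.21, 0.13, 1.488, -0, 1.523, -0.085], TCP at [0.163, 0.577, 0.219] pointing down, gripper open.
Joint ranges: [-2.96, 2.96], [-0.89, 2.26], [0.02, 2.5], [-1.34, 4.48], [0, 2.73], [-2.66, 2.66]. Speed limits (rad/s): [2.39, 2.39, 2.79, 3.14, 3.14, 3.14].

INTERFACE

Orientations are given as a rotation vector (axis times angle).
In Python, from plant import robot, cams gives the robot as it stands. The module is installed in compiled form; this text tells all that it offers.
- The arm moves only by the tool play_rows, never from a script. Its arguments are lists of equal length, an entry for each row: "slide": the shift along the tool's x, y, z scaled (see below), a list of three; "twist": the turn, a rotation vector about the tool's x, y, z scaled (see below), a list of three. A call has exactly 8 rows; each row shifts and turns the commanded pose from where the row before left it, along the tool's axes as they then stand; what a row does not reach is not made up. The controller multiplies each number of a shift by 25 cm and each number of a turn by 60 degrees. A row lasts 1/10 s, in which the tool goes at most 50 mm and 8.59 degrees, less where a joint would pass 70% of its speed; a pose out of reach is approached as far as the arm can. A call with a number of a shift or a turn outside -1 to 1 is refused whole. A call with a gripper value outside its range is refused whole. "fingers" is the closure, from -1 (fully open) to 1 (shut), set as the call begins (left out, the last holds). The fingers move at their own pace and stop on an object; "force" is the grip in N (left out, the last holds). Time passes only in rows, so rows that do not move let the fingers close, or fill a call up. It gives the time, the measured TCP pose, the force, the opening and the grip force at its end, in the units of the state.
- robot.read_state(): the state, without advancing time (a new reading comes with each control period).
- cams.read_camera(name): name is "scene" or "top" or "wrist"; returns (picture, depth): 420x560x3 uint8, red, green, blue; 420x560 float32, m along the optical axis (not along the pixel's ray), 0 where there is no reading.
- cams.get_calibration(name): a dict with "fx", "fy", "cx", "cy" (pixels), "k1" (the pictures are not rectified: a ray, as slopes to the right and down, at radius r is drawn at 1 + k1 r^2 times it, then the intrinsics apply), "world_from_camera" (4x4, takes a point from camera to world coordinates). Camera axes: x right, y down, z forward; pixel columns grow to the right and rows downward; lengths in m; the calibration is good to about 2 mm. A picture is of the moment at which its call begins: read the wrist's pose just before it. get_calibration takes no time and is no camera call; for the wrist camera it gives the pose at the moment of the call.
- robot.close_job(): hands the job in; it is judged then, once.
The state is a dict: "t": time; "q": joint angles; "dq": joint speeds; "joint_torque": joint torques, N m; "tool_pos": TCP position; "orientation": TCP orientation; "force": force on the tool from outside, world axes, zero at the start; "wrist_torque": the same for the moment, N m; "opening": finger opening in m; "gripper_force": force on a finger pad.
Only numpy, scipy, OpenCV 4.12 (cv2) and the standard library are available. Lean on these libraries where they do the work, as an engineer would, in place of code of your own. Each camera call takes 0.05 s, during which the arm holds its last target. There are 200 camera calls.

TASK

A roll of masking tape has been left under the lever of the steel waste caddy, so the lid cannot open. Push the roll along the table, without lifting it, until it is well clear of the lever; then press the lever right down so that the lid stands fully open, keep it open for a good two seconds, and ease the lever all the way up slowly, over two or three seconds, so that the lid comes down shut without dropping or slamming. Touch the lid only through its lever, and leave the other things where they stand.

Things in the scene. Friction and masses are not known exactly. Their poses are not given: they have to be found in the camera images.
- caddy: Fixed countertop waste caddy, a rectangular brushed-steel box with a hinged steel lid, 130 mm deep (x) x 180 mm wide (y), 162 mm high with the lid shut. Origin: centre of its underside, on the table. Its x axis points from its front to its back; the lever sticks out of the front face (at x = -65 mm) along -x. It turns a little about the vertical from run to run.
- lever_pad (a point): Centre of the top face of the lever's dark pad, 40 mm long (x) x 44 wide (y) x 8 thick, on a 20 mm wide steel arm. At rest at [-193, 0, 52] mm in the caddy's frame (128 mm before the box), its underside 44 mm above the table. The lever pivots at [-73, 0, 48] mm. Fully pressed, the pad has sunk 35 mm (top 17 mm above the table, sloping 0.3 rad) and moved 4 mm towards the box.
- caddy_lever (a joint): Lever angle: 0 up (lid shut), 0.3 rad fully down on its stop. The lid is linked rigidly: lid angle = 4 x lever angle. No catch, no brake: 6 to 9 N on the pad starts it, less as the lid rises; let go, the lid drops at several rad/s. 10 mm at the pad is about 0.33 rad of lid, so 20 mm/s there moves the lid at 0.67 rad/s. With the roll under the pad it stops at about half its travel.
- lid_front (a point): Middle of the lid's front edge; with the lid shut it is 156 mm above the table and 71 mm in front of the caddy's origin. When the lid opens it swings up and back, away from the lever.
- caddy_lid: The steel lid, 142 x 192 mm, 11 mm thick, hinged along its back edge: level when shut, tilted 1.2 rad when fully open. Origin on the hinge axis at its back edge, 73 mm behind the caddy's origin and 154 mm above the table; its z axis points up when shut.
- tape_roll: Roll of tan masking tape lying flat on the table, 98 mm in diameter, 25 mm high, loose, 0.08 to 0.17 kg; push it at its outer edge (the hole does not admit fingertips). Origin: centre of its underside. At the start its far part lies under the lever's pad, its centre about 43 mm in front of the pad's centre.
- spice_jar: Bystander: upright spice jar with a white cap, 47 mm in diameter, 98 mm high; loose, stands beside or near the caddy. Origin: centre of its underside.
- ramekin: Bystander: small steel ramekin cup, 65 mm across the rim, 37 mm high; loose, stands beside or near the caddy. Origin: centre of its underside.
- kitchen_timer: Bystander: round white and grey kitchen timer, 66 mm in diameter, 53 mm high; loose, stands beside or near the caddy. Origin: centre of its underside.
Things that resemble listed ones, but are neither listed nor needed, are in the scene too. Of the things that look like the tape_roll, the middle-sized one is meant.

How it is judged:
On the way, in this order (a step that is already met when the one before it is completed fails the run):
1. the tape roll is pushed clear of the lever's pad (horizontal distance between tape_roll and lever_pad above 0.08 m), for 0.2 s.
2. the lid is held fully open with the lever (angle between caddy_lid's own z axis and vertical above 1.05 rad), for 1.5 s.
At the end, for the whole second after the job is handed in: The lid is shut (within 0.04 rad), and the tape roll lies flat and still on the table, its centre more than 80 mm from the centre of the lever's pad seen from above (angle between caddy_lid's own z axis and vertical below 0.04 rad and horizontal distance between tape_roll and lever_pad above 0.08 m and height (world z) of tape_roll between -0.01 and 0.01 m and angle between tape_roll's own z axis and vertical below 0.15 rad and linear speed of tape_roll below 0.02 m/s); the robot touches nothing.
It fails at once if the lid drops or is lowered too fast (closing faster than 2.5 rad/s; lever 0.625 rad/s) (velocity of joint caddy_lever below -0.625 rad/s).
It fails at once if the robot touches the lid itself (more than 1 N) (contact force between any of the fingers, the arm and caddy_lid above 1 N).
It fails at once if the tape roll is lifted (more than 15 mm) or tipped up (height (world z) of tape_roll above 0.015 m or angle between tape_roll's own z axis and vertical above 0.4 rad).
It fails at once if the spice jar, the ramekin or the timer is moved (more than 20 mm) (distance of any of spice_jar, ramekin, kitchen_timer from where it was at the start of the episode above 0.02 m).
It also fails if it takes over 58 s, if anything falls off the work surface, if the arm or the gripper's body presses on something with over 40 N, if the wrist force passes 120 N, or if a joint passes its speed limit or range.

## Working session

There is one attempt and no reset: what is moved stays moved. The work goes in short steps, Python scripts to look and compute and a tool call to move; the robot and the scene stay as the last step left them, time stands still between calls to the robot, and variables do not carry over. Pictures are saved under pics/ and viewed, at most 10 in all, crops included, and the job is handed in when it is done.

Besides the shell and the picture viewer there is one more tool, called after "Call:" as name(argument=value, ...) on one line, values as JSON. play_rows: Moves the arm, as the interface text tells. Shifts and turns lie within -1 to 1; 1 stands for 25 cm of shift or 60 degrees of turn. Its arguments: {"type":"object","properties":{"slide":{"type":"array"},"twist":{"type":"array"},"fingers":{"type":"number"},"force":{"type":"number"}},"required":["slide","twist"]}

```bash
mkdir -p pics; cat > h.py <<'E'
import numpy as np, cv2
from plant import robot, cams
def rays(cal,uv):
    K=np.array([[cal['fx'],0,cal['cx']],[0,cal['fy'],cal['cy']],[0,0,1.]])
    p=cv2.undistortPoints(np.array(uv,float).reshape(-1,1,2),K,np.array([cal['k1'],0,0,0.]))[:,0]
    return p
def onplane(cal,uv,z):
    T=np.array(cal['world_from_camera']);p=rays(cal,uv)
    d=np.c_[p,np.ones(len(p))]@T[:3,:3].T;o=T[:3,3]
    return o+d*((z-o[2])/d[:,2])[:,None]
def bydepth(cal,uv,dep):
    T=np.array(cal['world_from_camera']);p=rays(cal,uv)
    z=np.array([dep[int(v),int(u)] for u,v in uv])
    return (np.c_[p,np.ones(len(p))]*z[:,None])@T[:3,:3].T+T[:3,3]
E
python3 - <<'E'
from h import *
s=robot.read_state();print(s)
for n in ('top','scene'):
    im,d=cams.read_camera(n);np.savez(''+n+'.npz',im=im,d=d)
    cv2.imwrite(f'pics/{n}0.png',im[:,:,::-1])
    print(n,{k:(np.round(v,3).tolist()) for k,v in cams.get_calibration(n).items()})
E
```

```text
{'t': 0.0, 'q': array([ 1.20960408e+00,  1.31156461e-01,  1.48926093e+00,  1.29059797e-05,
        1.52300224e+00, -8.53974743e-02]), 'dq': array([ 0.00030013,  0.00171873,  0.00038139, -0.00015275, -0.00033885,
        0.00064034]), 'joint_torque': array([ 7.81513045e-04, -5.59864211e+01, -4.91756308e+01,  7.67586543e-02,
        3.58091597e-02, -1.66697678e-04]), 'tool_pos': array([0.16315936, 0.57680374, 0.21760034]), 'orientation': array([-4.31789200e-01, -3.11135563e+00,  2.79370884e-03]), 'force': array([-0.08216355, -0.22427994,  1.08726025]), 'wrist_torque': array([-0.00614419,  0.05080693, -0.01639496]), 'gripper_force': 0.0, 'opening': 0.092801334022257}
top {'fx': 382.549, 'fy': 382.549, 'cx': 272.875, 'cy': 214.61, 'k1': 0.022, 'world_from_camera': [[0.039, -0.97, 0.242, 0.399], [-0.999, -0.038, 0.009, 0.025], [0.001, -0.242, -0.97, 1.004], [0.0, 0.0, 0.0, 1.0]]}
scene {'fx': 493.607, 'fy': 493.607, 'cx': 281.233, 'cy': 208.66, 'k1': 0.04, 'world_from_camera': [[0.679, -0.463, 0.569, -0.002], [-0.734, -0.419, 0.535, -0.574], [-0.009, -0.781, -0.625, 0.81], [0.0, 0.0, 0.0, 1.0]]}
```

View pics/top0.png

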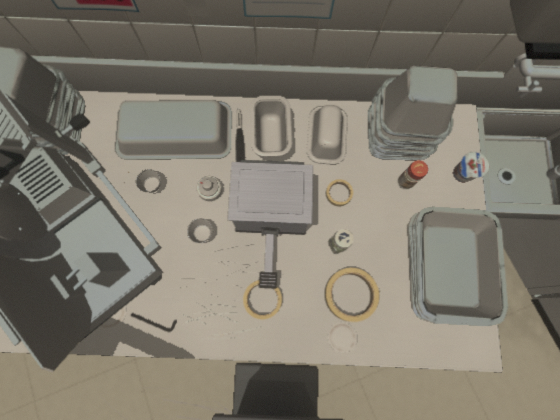

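View pics/scene0.png

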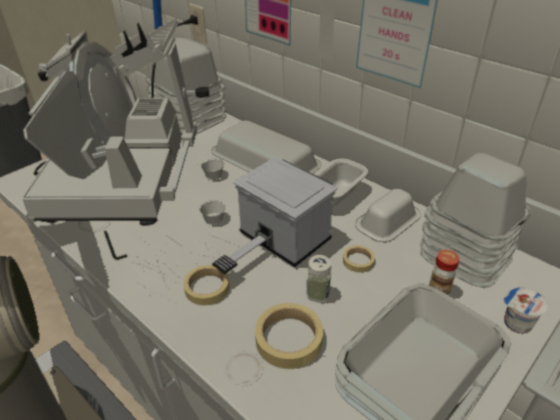

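Top view: three tan rings. The small one is at (339,192), the large at (352,294) and the middle-sized at (263,299), under the dark pad at (268,280). I choose (263,299). There is also a faint disc at (343,337). The bystanders are the jar (342,240), cups (203,231) and (152,182), and the timer (208,187). The red-capped jar is at (415,175). Next I measure and check a close crop.

```bash
python3 - <<'E'
from h import *
f=np.load('top.npz');im,d=f['im'],f['d'];c=cams.get_calibration('top')
hsv=cv2.cvtColor(im,cv2.COLOR_RGB2HSV)
m=cv2.inRange(hsv,(12,70,60),(30,255,255))
cs,_=cv2.findContours(m,cv2.RETR_EXTERNAL,cv2.CHAIN_APPROX_NONE)
for k in cs:
    if cv2.contourArea(k)>150:
        w=onplane(c,k[:,0],.018)[:,:2].astype(np.float32);(x,y),r=cv2.minEnclosingCircle(w)
        (u,v),_=cv2.minEnclosingCircle(k);print('ring',(round(u),round(v)),round(x,3),round(y,3),'r',round(r,3))
V,U=np.mgrid[0:420,0:560];p=bydepth(c,np.c_[U.ravel(),V.ravel()],d).reshape(420,560,3)
lid=((abs(p[...,2]-.162)<.012)&(U>215)&(U<330)&(V>140)&(V<240)).astype(np.uint8)
k=max(cv2.findContours(lid,cv2.RETR_EXTERNAL,cv2.CHAIN_APPROX_NONE)[0],key=cv2.contourArea)
w=onplane(c,k[:,0],.162)[:,:2].astype(np.float32);print('lid',cv2.minAreaRect(w))
g=cv2.cvtColor(im,cv2.COLOR_RGB2GRAY)
pad=((g<70)&(p[...,2]>.035)&(p[...,2]<.07)&(U>245)&(U<295)&(V>262)&(V<300)).astype(np.uint8)
k=max(cv2.findContours(pad,cv2.RETR_EXTERNAL,cv2.CHAIN_APPROX_NONE)[0],key=cv2.contourArea)
w=onplane(c,k[:,0],.052)[:,:2].astype(np.float32);print('pad',cv2.minAreaRect(w))
for n,uv,z in [('jar',(342,237),.098),('cup',(203,231),.037),('timer',(208,187),.05),('cup2',(152,182),.037),('disc',(343,337),.0)]:
    print(n,onplane(c,[uv],z)[0].round(3),p[uv[1],uv[0]].round(3))
for uv in [(130,240),(100,170),(60,250),(20,230),(100,265),(150,260),(165,320),(275,385),(40,120)]: print(uv,p[uv[1],uv[0]].round(3))
cv2.imwrite('pics/crop.png',cv2.resize(im[170:360,170:400,::-1],None,fx=3,fy=3,interpolation=cv2.INTER_CUBIC))
iw,dw=cams.read_camera('wrist');cv2.imwrite('pics/wrist0.png',iw[:,:,::-1])
E
```

```text
ring (262, 299) 0.426 0.053 r 0.049
ring (352, 294) 0.447 -0.172 r 0.068
ring (339, 192) 0.714 -0.142 r 0.038
lid ((0.6660826206207275, 0.04082300886511803), (0.19070923328399658, 0.1475972831249237), 89.86922454833984)
pad ((0.4821646213531494, 0.022908832877874374), (0.019699255004525185, 0.010689103975892067), 32.211761474609375)
jar [ 0.576 -0.135  0.098] [ 0.576 -0.134  0.1  ]
cup [0.59  0.212 0.037] [0.596 0.219 0.002]
timer [0.705 0.206 0.05 ] [0.704 0.206 0.051]
cup2 [0.717 0.358 0.037] [0.728 0.369 0.004]
disc [ 0.341 -0.153  0.   ] [ 0.341 -0.153  0.001]
(130, 240) [0.551 0.378 0.085]
(100, 170) [0.736 0.488 0.061]
(60, 250) [0.52  0.54  0.087]
(20, 230) [0.546 0.573 0.192]
(100, 265) [0.478 0.392 0.192]
(150, 260) [0.506 0.329 0.069]
(165, 320) [0.365 0.295 0.   ]
(275, 385) [ 0.111  0.005 -0.649]
(40, 120) [0.783 0.548 0.236]
```

View pics/crop.png

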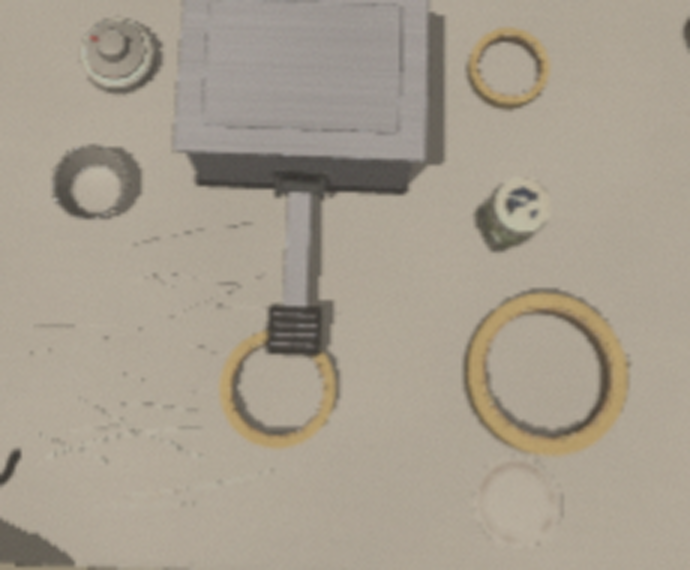

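View pics/wrist0.png

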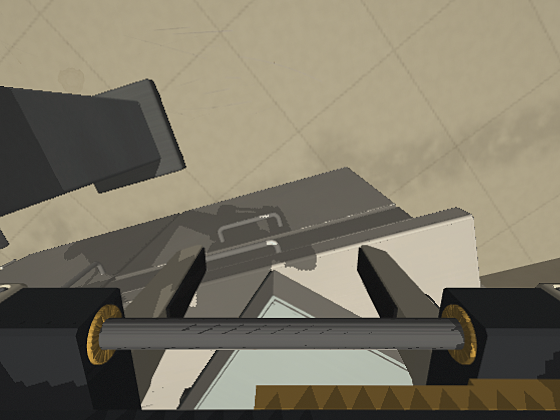

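The crop confirms that the middle ring, with its far part under the pad, is the target. It measures r = 49 mm at (0.426, 0.053). I'll push it in +y, into free table.

Call:
play_rows(slide=[[0,0,-0.1],[0,0,-0.1],[-0.07,-0.166,0],[-0.07,-0.166,0],[-0.07,-0.166,0],[-0.07,-0.166,0],[-0.07,-0.166,0],[-0.07,-0.166,0]], twist=[[0,0,-0.132],[0,0,-0.132],[0,0,0],[0,0,0],[0,0,0],[0,0,0],[0,0,0],[0,0,0]], fingers=1, force=20)

```text
t: 0.95
tool_pos: [0.2687, 0.3267, 0.2683]
orientation: [-0.002, 3.142, -0.0]
force: [0.9, 0.2, 0.6]
opening: 0.0334
gripper_force: 0.0
```

```bash
python3 - <<'E'
from h import *
c=cams.get_calibration('top')
print(onplane(c,[(268.3,280),(268.8,271.5),(268,288)],.052).round(4), onplane(c,[(271,235)],.05).round(3))
E
```

```text
[[0.4703 0.0386 0.052 ]
 [0.4911 0.0383 0.052 ]
 [0.451  0.0386 0.052 ]] [[0.583 0.036 0.05 ]]
```

Call:
play_rows(slide=[[-0.075,-0.18,0],[-0.075,-0.18,0],[-0.075,-0.18,0],[-0.075,-0.18,0],[-0.075,-0.18,0],[-0.075,-0.18,0],[-0.075,-0.18,0],[-0.075,-0.18,0]], twist=[[0,0,0],[0,0,0],[0,0,0],[0,0,0],[0,0,0],[0,0,0],[0,0,0],[0,0,0]])

```text
t: 1.75
tool_pos: [0.419, -0.0336, 0.2687]
orientation: [-0.0, 3.141, 0.0]
force: [0.4, 1.5, 0.6]
opening: 0.0005
gripper_force: 0.0
```

Call:
play_rows(slide=[[-0.01,-0.03,0.1],[0,0,0.18],[0,0,0.18],[0,0,0.18],[0,0,0.14],[0,0,0.1],[0,0,0.08],[0,0,0.04]], twist=[[0,0,0],[0,0,0],[0,0,0],[0,0,0],[0,0,0],[0,0,0],[0,0,0],[0,0,0]])

```text
t: 2.55
tool_pos: [0.4195, -0.0386, 0.0164]
orientation: [0.001, -3.138, -0.001]
force: [0.7, -0.1, 0.2]
opening: 0.0006
gripper_force: 0.0
```

Call:
play_rows(slide=[[0,0.04,0.016],[0,0.04,0],[0,0.03,0],[0,0.04,0],[0,0.04,0],[0,0.04,0],[0,0.04,0],[0,0.04,0]], twist=[[0,0,0],[0,0,0],[0,0,0],[0,0,0],[0,0,0],[0,0,0],[0,0,0],[0,0,0]])

```text
t: 3.35
tool_pos: [0.4219, 0.0392, 0.0152]
orientation: [-0.001, 3.14, -0.001]
force: [1.2, -3.0, 4.2]
opening: 0.0006
gripper_force: 2.8
```

Call:
play_rows(slide=[[0,0.04,0],[0,0.04,0],[0,0.04,0],[0,0.04,0],[0,0.04,0],[0,0.03,0],[0,0.02,0],[0,0.01,0]], twist=[[0,0,0],[0,0,0],[0,0,0],[0,0,0],[0,0,0],[0,0,0],[0,0,0],[0,0,0]])

```text
t: 4.15
tool_pos: [0.4211, 0.104, 0.0145]
orientation: [0.002, -3.141, 0.0]
force: [1.0, -2.9, 5.0]
opening: 0.0003
gripper_force: 2.5
```

```bash
python3 - <<'E'
from h import *
im,d=cams.read_camera('top');c=cams.get_calibration('top')
m=cv2.inRange(cv2.cvtColor(im,cv2.COLOR_RGB2HSV),(12,70,60),(30,255,255))
for k in cv2.findContours(m,cv2.RETR_EXTERNAL,cv2.CHAIN_APPROX_NONE)[0]:
    if cv2.contourArea(k)>100:
        w=onplane(c,k[:,0],.018)[:,:2].astype(np.float32);print(cv2.minEnclosingCircle(w),cv2.minEnclosingCircle(k)[0])
cv2.imwrite('pics/t1.png',im[:,:,::-1]);print(robot.read_state()['tool_pos'])
E
```

```text
((0.44639813899993896, -0.17249086499214172), 0.06811213493347168) (351.93719482421875, 294.32464599609375)
((0.7142379879951477, -0.14204207062721252), 0.03767779469490051) (339.1867370605469, 192.04217529296875)
[0.4210568  0.1041002  0.01453518]
```

View pics/t1.png

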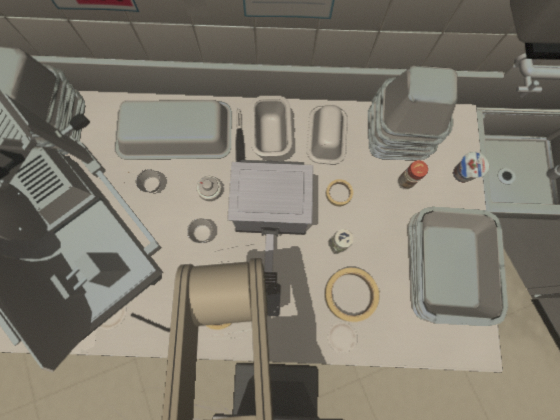

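The picture shows the arm over the roll, which is only partly visible at about (217,322). The bystanders haven't moved. I'll back off, lift and go above the pad.

Call:
play_rows(slide=[[0,-0.08,0],[0,0,-0.16],[0,0,-0.16],[0,0,-0.16],[-0.09,-0.09,0],[-0.09,-0.09,0],[0,0,0],[0,0,0]], twist=[[0,0,0],[0,0,0],[0,0,0],[0,0,0],[0,0,0],[0,0,0],[0,0,0],[0,0,0]])

```text
t: 5.0
tool_pos: [0.4653, 0.0384, 0.1336]
orientation: [-0.002, -3.139, -0.001]
force: [-0.3, 0.3, 0.0]
opening: 0.0003
gripper_force: 0.0
```

```bash
python3 - <<'E'
from h import *
print(robot.read_state()['tool_pos'])
for n in ('scene','wrist'):
    im,d=cams.read_camera(n);c=cams.get_calibration(n)
    m=cv2.inRange(cv2.cvtColor(im,cv2.COLOR_RGB2HSV),(12,70,60),(30,255,255))
    for k in cv2.findContours(m,cv2.RETR_EXTERNAL,cv2.CHAIN_APPROX_NONE)[0]:
        if cv2.contourArea(k)>300:
            w=onplane(c,k[:,0],.018)[:,:2].astype(np.float32);print(n,cv2.minEnclosingCircle(w),cv2.minEnclosingCircle(k)[0])
    cv2.imwrite(f'pics/{n}2.png',im[:,:,::-1])
a=cv2.imread('pics/scene2.png');b=cv2.imread('pics/wrist2.png')
cv2.imwrite('pics/both.png',cv2.resize(np.hstack([a,b]),(800,300)))
E
```

```text
[0.46528917 0.03844583 0.13355708]
scene ((0.44617918133735657, -0.17182034254074097), 0.07731607556343079) (288.5896911621094, 335.7176208496094)
scene ((0.39353689551353455, 0.15624287724494934), 0.058151327073574066) (164.5362548828125, 267.0558776855469)
scene ((0.7060163021087646, -0.14869408309459686), 0.04181206226348877) (358.3562927246094, 258.2425231933594)
wrist ((0.7261040210723877, -0.02490522712469101), 0.2272178679704666) (227.5, 408.0)
wrist ((0.4480753242969513, -0.17081934213638306), 0.077766053378582) (63.319549560546875, 173.5)
wrist ((0.3961130380630493, 0.16364675760269165), 0.05226091668009758) (416.60821533203125, 127.4227066040039)
```

View pics/both.png

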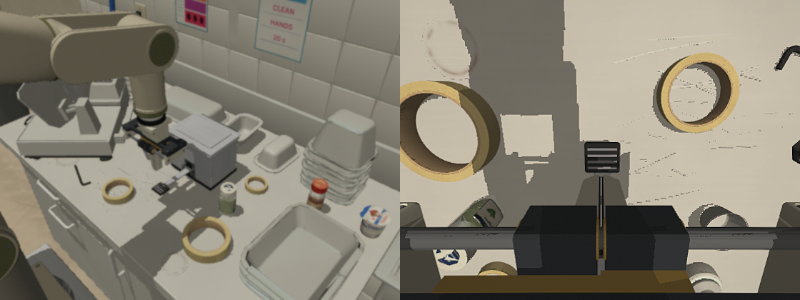

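Scene view (left) shows the roll alone, left of the lever. The wrist view has it at (417,127) full-size, world about (0.396, 0.163), so it is clear. The pad is at about (283,220) full-size; I cross-check its position.

```bash
python3 - <<'E'
from h import *
c=cams.get_calibration('wrist');im=cv2.imread('pics/wrist2.png')
g=cv2.cvtColor(im,cv2.COLOR_BGR2GRAY);m=((g<75)*255).astype(np.uint8);m[:190]=0;m[250:]=0;m[:,:250]=0;m[:,315:]=0
m=cv2.morphologyEx(m,cv2.MORPH_CLOSE,np.ones((9,9)))
k=max(cv2.findContours(m,cv2.RETR_EXTERNAL,cv2.CHAIN_APPROX_NONE)[0],key=cv2.contourArea)
print(cv2.boundingRect(k),cv2.minAreaRect(onplane(c,k[:,0],.052)[:,:2].astype(np.float32)))
E
```

```text
(258, 199, 50, 51) ((0.4728321433067322, 0.042315028607845306), (0.04667999595403671, 0.04322495684027672), 0.032213784754276276)
```

Call:
play_rows(slide=[[0,0,0.12],[0,0.004,0.1],[0,0.004,0.05],[0,0,0.025],[0,0,0.01],[0,0,0.01],[0,0,0.01],[0,0,0.01]], twist=[[0,0,0],[0,0,0],[0,0,0],[0,0,0],[0,0,0],[0,0,0],[0,0,0],[0,0,0]])

```text
t: 5.9
tool_pos: [0.4671, 0.0405, 0.0517]
orientation: [-0.001, 3.14, -0.0]
force: [-2.5, 0.5, 6.4]
opening: 0.0003
gripper_force: 3.0
```

Call:
play_rows(slide=[[0,0,0.01],[0,0,0.01],[0,0,0.01],[0,0,0.01],[0,0,0.01],[0,0,0.01],[0,0,0.01],[0,0,0.01]], twist=[[0,0,0],[0,0,0],[0,0,0],[0,0,0],[0,0,0],[0,0,0],[0,0,0],[0,0,0]])

```text
t: 6.7
tool_pos: [0.468, 0.0405, 0.0324]
orientation: [-0.001, 3.138, 0.0]
force: [0.8, -0.2, 5.2]
opening: 0.0006
gripper_force: 3.0
```

Call:
play_rows(slide=[[0,0,0.01],[0,0,0.01],[0,0,0.01],[0,0,0.01],[0,0,0.01],[0,0,0.008],[0,0,0.006],[0,0,0.006]], twist=[[0,0,0],[0,0,0],[0,0,0],[0,0,0],[0,0,0],[0,0,0],[0,0,0],[0,0,0]])

```text
t: 7.5
tool_pos: [0.4673, 0.0405, 0.0153]
orientation: [-0.001, 3.14, -0.0]
force: [-10.7, -0.3, 33.8]
opening: 0.0007
gripper_force: 17.9
```

```bash
python3 - <<'E'
from h import *
s=robot.read_state();print(s['tool_pos'],s['force'])
im,d=cams.read_camera('scene');cv2.imwrite('pics/s3.png',im[:,:,::-1])
E
```

```text
[0.46726238 0.0404863  0.01534117] [-10.6796361   -0.2860353   33.78351769]
```

View pics/s3.png

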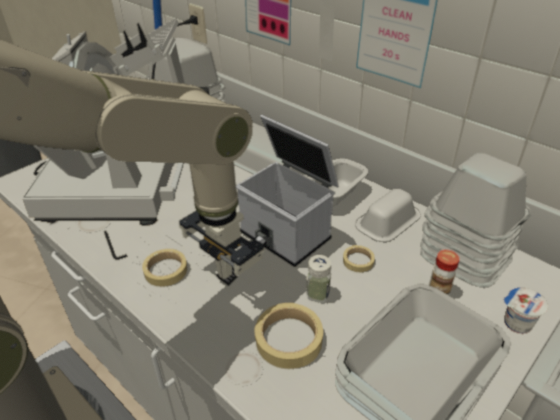

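The lid stands open at (300,150), and 34 N on the pad shows the lever is on its stop. The roll is clear at (165,267). I hold for 2.4 s.

Call:
play_rows(slide=[[0,0,0],[0,0,0],[0,0,0],[0,0,0],[0,0,0],[0,0,0],[0,0,0],[0,0,0]], twist=[[0,0,0],[0,0,0],[0,0,0],[0,0,0],[0,0,0],[0,0,0],[0,0,0],[0,0,0]])

```text
t: 8.35
tool_pos: [0.4672, 0.0405, 0.0156]
orientation: [-0.001, 3.14, -0.0]
force: [-8.2, -0.6, 26.6]
opening: 0.0007
gripper_force: 13.7
```

Call:
play_rows(slide=[[0,0,0],[0,0,0],[0,0,0],[0,0,0],[0,0,0],[0,0,0],[0,0,0],[0,0,0]], twist=[[0,0,0],[0,0,0],[0,0,0],[0,0,0],[0,0,0],[0,0,0],[0,0,0],[0,0,0]])

```text
t: 9.15
tool_pos: [0.4672, 0.0405, 0.0156]
orientation: [-0.001, 3.14, -0.0]
force: [-8.3, 0.3, 26.6]
opening: 0.0004
gripper_force: 13.7
```

Call:
play_rows(slide=[[0,0,0],[0,0,0],[0,0,0],[0,0,0],[0,0,0],[0,0,0],[0,0,0],[0,0,0]], twist=[[0,0,0],[0,0,0],[0,0,0],[0,0,0],[0,0,0],[0,0,0],[0,0,0],[0,0,0]])

```text
t: 9.95
tool_pos: [0.4672, 0.0405, 0.0156]
orientation: [-0.001, 3.14, -0.0]
force: [-8.5, -0.3, 25.9]
opening: 0.0003
gripper_force: 13.7
```

Call:
play_rows(slide=[[0,0,-0.006],[0,0,-0.006],[0,0,-0.006],[0,0,-0.006],[0,0,-0.006],[0,0,-0.006],[0,0,-0.006],[0,0,-0.006]], twist=[[0,0,0],[0,0,0],[0,0,0],[0,0,0],[0,0,0],[0,0,0],[0,0,0],[0,0,0]])

```text
t: 10.75
tool_pos: [0.4656, 0.0406, 0.0252]
orientation: [0.001, -3.14, -0.0]
force: [-3.2, -0.3, 2.5]
opening: 0.0004
gripper_force: 1.6
```

Call:
play_rows(slide=[[0,0,-0.006],[0,0,-0.006],[0,0,-0.006],[0,0,-0.006],[0,0,-0.006],[0,0,-0.006],[0,0,-0.006],[0,0,-0.006]], twist=[[0,0,0],[0,0,0],[0,0,0],[0,0,0],[0,0,0],[0,0,0],[0,0,0],[0,0,0]])

```text
t: 11.55
tool_pos: [0.4662, 0.0405, 0.0376]
orientation: [0.001, -3.142, 0.0]
force: [-4.0, 0.1, 6.0]
opening: 0.0005
gripper_force: 2.7
```

Call:
play_rows(slide=[[0,0,-0.006],[0,0,-0.006],[0,0,-0.006],[0,0,-0.006],[0,0,-0.006],[0,0,-0.006],[0,0,-0.006],[0,0,-0.006]], twist=[[0,0,0],[0,0,0],[0,0,0],[0,0,0],[0,0,0],[0,0,0],[0,0,0],[0,0,0]])

```text
t: 12.35
tool_pos: [0.4665, 0.0405, 0.0498]
orientation: [-0.001, 3.141, -0.0]
force: [-4.8, -0.2, 6.1]
opening: 0.0007
gripper_force: 3.1
```

Call:
play_rows(slide=[[0,0,-0.006],[0,0,-0.006],[0,0,-0.006],[0,0,-0.006],[0,0,-0.006],[0,0,-0.006],[0,0,-0.006],[0,0,-0.006]], twist=[[0,0,0],[0,0,0],[0,0,0],[0,0,0],[0,0,0],[0,0,0],[0,0,0],[0,0,0]])

```text
t: 13.15
tool_pos: [0.4663, 0.0405, 0.0615]
orientation: [-0.001, 3.141, 0.0]
force: [0.4, 0.7, 0.5]
opening: 0.0007
gripper_force: 0.0
```

Contact was lost above 0.052, so the lid has come down under control. I raise the arm clear and verify.

Call:
play_rows(slide=[[0.02,0,-0.1],[0.05,0,-0.16],[0.05,0,-0.16],[0,0,-0.16],[0,0,-0.1],[0,0,0],[0,0,0],[0,0,0]], twist=[[0,0,0],[0,0,0],[0,0,0],[0,0,0],[0,0,0],[0,0,0],[0,0,0],[0,0,0]])

```text
t: 13.95
tool_pos: [0.4355, 0.0405, 0.2298]
orientation: [0.001, -3.139, -0.0]
force: [-0.2, 0.5, -0.8]
opening: 0.0007
gripper_force: 0.0
```

```bash
python3 - <<'E'
from h import *
s=robot.read_state();print(s['tool_pos'],s['force'])
im,d=cams.read_camera('scene');cv2.imwrite('pics/s4.png',im[:,:,::-1])
E
```

```text
[0.43547158 0.04052816 0.2298383 ] [-0.22593109  0.50029291 -0.78142501]
```

View pics/s4.png

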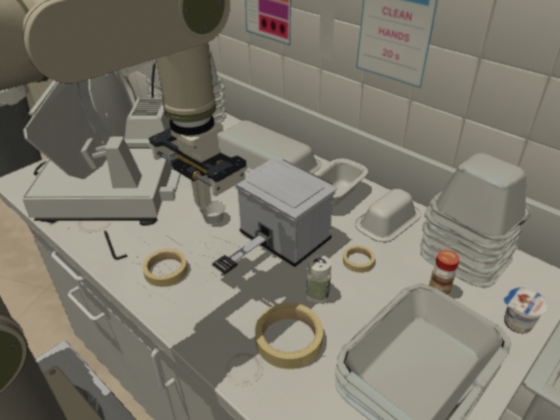

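The lid is shut (285,185), the lever is up (225,264), the roll is flat and clear (165,267), and the arm is free.

```bash
python3 -c "
from plant import robot
print(robot.close_job())"
```

```text
the job is handed in; nothing more can be done
None
```

The job is handed in, no verdict returned: the roll is about 14 cm clear of the lever, the lid was held fully open for over 2 s and eased shut over about 2 s, and the last picture shows it shut with nothing else moved.

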